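Bring the multichannel pipette round to the front of the carousel

TASK

Turn the pipette carousel so that the wide eight-channel pipette hangs at its front, pointing straight at the robot: push gently with a fingertip against the side of one of the carousel's arms, do not press on or shove the hanging pipettes, and grip or lift nothing. Leave every pipette hanging in its arm and the other things on the bench where they stand.

Things in the scene. Friction and masses are not known exactly. Their poses are not given: they have to be found in the camera images.
- axis (a point): Turning axis of the pipette carousel: a white stand fixed to the bench, round base 170 mm across, column 33 mm thick, six-armed head. Point on the axis, level with the arms' tops, 240 mm above the bench. It does not turn with the head: its x axis points level away from the robot, so -x is the stand's front (towards the robot's base within 3 degrees); z up. 0.53 to 0.61 m from the base.
- carousel: The turning head: hub 52 mm across, blue cap 14 mm above the arms' tops, six equal white arms 60 degrees apart. Origin on the axis, level with the fork tops (240 mm); z up; its -x axis points along the arm that carries the eight-channel pipette. It turns both ways without stops, spring or clicks; about 1 N at an arm's end moves it, and it stays where it is left.
- multichannel: Eight-channel pipette, white, 233 mm long, hanging loose in a fork (0.18 kg, 2 to 6 mm play): handle 29 mm thick, below it a block 80 mm wide across the arm, 26 thick, 50 tall with eight nozzles. Origin on its centre line under the collar it hangs by, 85 mm from the axis, level with the fork top; x outwards along the arm, z up. Plunger 40 mm above, finger hook 37 mm outwards.
- pipette_1: Slim single-channel pipette, white, 235 mm long, handle 29 mm thick, hanging in the same way (same origin, finger hook and plunger height) two arms (120 degrees) counter-clockwise, seen from above, from the eight-channel one.
- pipette_2: Another slim single-channel pipette like pipette_1, two arms (120 degrees) clockwise, seen from above, from the eight-channel one.
- bare_arm_a (a point): Middle of the outer end of a bare arm (no pipette), at its fork's top, 107 mm from the axis; next arm counter-clockwise (from above) from the eight-channel pipette. Every arm: a bar 16 mm wide that 58 mm out becomes a two-pronged fork 38 mm wide over its sides; prongs 67 to 107 mm out, 226 to 240 mm above the bench, with 4 mm lips on top of their tips; slot 20 mm wide.
- bare_arm_b (a point): The same point on the bare arm opposite the eight-channel pipette.
- bare_arm_c (a point): The same point on the bare arm next clockwise from the eight-channel pipette.
- tip_box: Bystander: box of pipette tips, blue with a clear top, 84 x 122 x 83 mm tall; origin under its centre.
- bottle: Bystander: clear reagent bottle with a blue cap, 64 mm across, 125 mm tall; origin under its centre.
- tube_rack: Bystander: orange rack with six capped tubes, 62 x 80 mm, 112 mm tall; origin under its centre.
Not all that is in view belongs to the job. What is shaped like the part that bears axis but green or yellow is not meant.

How it is judged:
By the outcome, as a careful person would: the job done as asked, in the order asked, and still so for the second after the job is handed in, with the robot touching nothing.
It also fails if it takes over 48 s, if anything falls off the work surface, if the arm or the gripper's body presses on something with over 40 N, if the wrist force passes 120 N, or if a joint passes its speed limit or range.

ROBOT

A 7-joint arm with a two-finger parallel gripper is mounted at the origin on the work surface. World frame = base frame: x ahead of the robot, y to its left, z up, the work surface at z = 0. Lengths are in m, angles in degrees, forces in N, time in s.
With the tool pointing down it reaches from about 0.425 to 0.875 m from the base axis. Payload 4.7 kg.
Tool frame: the origin (TCP) lies between the finger pads; the fingertips stand 19 mm ahead of it and the grasp point (between the pads) is the TCP; x points along the fingers, z is the direction in which the jaws open and shut, and the axes are right-handed (so a half turn about x gives the same grasp; the last joint's range is limited). The gripper opens to 87 mm and grips with 3 to 60 N. Pads are 19 mm wide; open, the fingers measure 117 mm over their backs; the gripper's body (75 mm by 190 mm) begins 51 mm behind the grasp point.
Start: joints at [-66.171, 18.392, -4.016, 83.108, 1.295, 78.541, -3.26], TCP at [0.254, 0.598, 0.242] pointing down, gripper open.
Joint ranges: [-163.93, 163.93], [-17.29, 119.83], [-79.2, 71.16], [3.27, 140.29], [-89.18, 269.18], [5.43, 117.66], [-154.24, 154.24]. Speed limits (degrees/s): [147.25, 147.25, 180, 180, 180, 180, 180].

INTERFACE

Orientations are given as [roll, pitch, yaw] about the fixed x, y, z axes, in that order (R = Rz(yaw) Ry(pitch) Rx(roll)).
In Python, from cell import monitor, read_camera, camera_model, env, regions_of gives the robot as it stands. The module is installed in compiled form; this text tells all that it offers.
- The arm moves only by the tool step_arm, never from a script. Its argument "deltas" is a list of rows, each a list of 5 numbers: the gripper's target within -1 to 1 (fully open at 1, half-way at 0, shut at -1), then the shift along the tool's x, y, z in m, then the turn about the tool's x in degrees. A call has 1 to 12 rows; each row is the pose to reach, as a shift and turn from the pose commanded when the call began, along the tool's axes at that moment; what a row does not reach only later rows make up. A row lasts 1/8 s, in which the tool goes at most 62.5 mm and 10.7 degrees, less where a joint would pass 70% of its speed; a pose out of reach is approached as far as the arm can. A call with a gripper value outside its range is refused whole. The fingers move at their own pace and stop on an object; "newtons" is the grip in N (left out, the last holds). Time passes only in rows, so rows that repeat a pose let the fingers close. It gives the time, the measured TCP pose, the force and the opening at its end, in the units of the state.
- monitor.get_obs(): the state, without advancing time (a new reading comes with each control period).
- read_camera(name): name is "scene" or "top" or "wrist"; returns (picture, depth): 400x640x3 uint8, red, green, blue; 400x640 float32, m along the optical axis (not along the pixel's ray), 0 where there is no reading.
- camera_model(name): a dict with "fx", "fy", "cx", "cy" (pixels), "xyz" and "attitude" of the camera in the world. Camera axes: x right, y down, z forward; pixel columns grow to the right and rows downward; lengths in m; the calibration is good to about 2 mm. The wrist camera is an equidistant fisheye: a pixel r from the principal point sees the ray r / f radians off the axis. A picture is of the moment at which its call begins: read the wrist's pose just before it. camera_model takes no time and is no camera call; for the wrist camera it gives the pose at the moment of the call.
- env.sign_off(): hands the job in, once; it reports no verdict.
Trained networks look in the newest picture that a camera, given by its name, has taken for a name from the list of things; names that differ only in an ending like _2 or _b are one class to them, and where a whole thing is asked for, a point or a joint stands for the part that bears it (a point fixed in the world has none). Each returns a list of dicts, best first, with "p" (0 to 1); they miss things now and then, are a little off and sometimes report something else, mostly with a low value. They report only what shows in the picture. A call takes as long as a camera call. They do not tell look-alikes from the thing itself.
- regions_of(camera, thing): "pixels" (400x640 bool, what is visible of it) and "pixel" ([column, row] in pixels, amid what is visible of it).
The state is a dict: "time_s": time; "qpos": joint angles; "joint_velocities": joint speeds; "effort": joint torques, N m; "tool_pos": TCP position; "tool_rot": TCP orientation; "force": force on the tool from outside, world axes, zero at the start; "wrist_torque": the same for the moment, N m; "grip_width": finger opening in m.
Only numpy, scipy, OpenCV 4.12 (cv2) and the standard library are available. Lean on these libraries where they do the work, as an engineer would, in place of code of your own. Each camera call takes 0.05 s, during which the arm holds its last target. There are 200 camera calls.

## Working session

There is one attempt and no reset: what is moved stays moved. The work goes in short steps, Python scripts to look and compute and a tool call to move; the robot and the scene stay as the last step left them, time stands still between calls to the robot, and variables do not carry over. Pictures are saved under pics/ and viewed, about 8 in all and at most 12, crops included, and the job is handed in when it is done.

Besides the shell and the picture viewer there is one more tool, called after "Call:" as name(argument=value, ...), one argument or row to a line, values as JSON. step_arm: Moves the arm, as the interface text tells. Its arguments: {"type":"object","properties":{"deltas":{"type":"array"},"newtons":{"type":"number"}},"required":["deltas"]}

```bash
mkdir -p pics; cat > h.py <<'E'
import numpy as np, cv2
from scipy.spatial.transform import Rotation as R
from cell import monitor, read_camera, camera_model, env, regions_of
def cloud(name):
    m=camera_model(name); im,d=read_camera(name)
    v,u=np.mgrid[:400,:640]; a=np.array(m["attitude"],float)
    Rm=a if a.shape==(3,3) else R.from_euler('xyz',a,degrees=True).as_matrix()
    p=np.stack([(u-m["cx"])/m["fx"]*d,(v-m["cy"])/m["fy"]*d,d],-1)@Rm.T+np.array(m["xyz"])
    p[d==0]=np.nan
    return im,d,p
def save(im,n): cv2.imwrite('pics/'+n,im[:,:,::-1])
E
python3 - <<'E'
from h import *
print(camera_model('scene'),camera_model('top'),monitor.get_obs())
for c in('scene','top'):
    im,d,p=cloud(c); save(im,c+'1.png')
    for t in('carousel','multichannel','pipette_1','bare_arm_a','tip_box','bottle','tube_rack'):
        for r in regions_of(c,t)[:3]:
            q=p[r["pixels"]]; print(c,t,round(r["p"],2),np.round(r["pixel"]),np.round(np.nanmedian(q,0),3),np.round(np.nanpercentile(q,98,axis=0),3))
E
```

```text
{'fx': 398.7408617747708, 'fy': 398.7408617747708, 'cx': 323.3841587806349, 'cy': 202.3048274668556, 'xyz': array([0.71314565, 0.73228974, 1.11174858]), 'attitude': array([-138.0765128 ,    0.42103002,  140.1958023 ])} {'fx': 482.13590961504866, 'fy': 482.13590961504866, 'cx': 327.5835968386333, 'cy': 192.1331343728221, 'xyz': array([-0.05482059,  0.05011976,  1.84115198]), 'attitude': array([-171.83773156,   -0.30395778,  -88.78773988])} {'time_s': 0.0, 'qpos': array([-66.17041081,  18.44094181,  -4.01557191,  83.17412402,
         1.29674396,  78.54135253,  -3.25968418]), 'joint_velocities': array([ 0.01731421, -0.11700032,  0.13584388, -0.03741493, -0.15879487,
       -0.00977037, -0.02582242]), 'effort': array([ 6.69216442e-04, -4.91294217e+01, -4.03397027e-01, -3.12521303e+01,
       -6.36478420e-02,  4.40403877e-02,  1.65521074e-04]), 'tool_pos': array([0.25405502, 0.59773441, 0.24044698]), 'tool_rot': array([-176.17805741,   89.88867477, -109.19721178]), 'force': array([-0.57072431, -0.0034931 , -0.35002156]), 'wrist_torque': array([-0.02068978, -0.00463206, -0.01433981]), 'gr
[... 676 characters left out ...]
.666 0.272 0.065] [0.697 0.296 0.114]
scene tube_rack 0.47 [289. 312.] [0.462 0.267 0.081] [0.51  0.314 0.086]
top carousel 0.83 [344.  80.] [ 0.558 -0.013  0.242] [0.669 0.067 0.257]
top multichannel 0.51 [363.  70.] [ 0.619 -0.067  0.244] [ 0.653 -0.051  0.28 ]
top pipette_1 0.67 [326.  80.] [0.563 0.071 0.243] [0.608 0.099 0.281]
top pipette_1 0.46 [357. 110.] [ 0.472 -0.047  0.247] [ 0.49  -0.034  0.283]
top bare_arm_a 0.58 [346.  87.] [ 0.559 -0.012  0.242] [0.669 0.064 0.257]
top tip_box 0.69 [274. 130.] [0.445 0.242 0.081] [0.514 0.308 0.091]
top bottle 0.66 [407. 145.] [ 0.382 -0.246  0.088] [ 0.421 -0.222  0.129]
top tube_rack 0.91 [274.  78.] [0.647 0.254 0.066] [0.691 0.296 0.117]
```

```bash
python3 - <<'E'
from h import *
out=[]
for c,(x,y,w,h) in(('scene',(60,140,260,200)),('top',(240,20,180,140))):
    im=cv2.imread(f'pics/{c}1.png')[y:y+h,x:x+w]; out.append(cv2.resize(im,(520,int(520*h/w)),interpolation=cv2.INTER_CUBIC))
o=np.vstack(out); o=cv2.resize(o,None,fx=.72,fy=.72); print(o.shape); cv2.imwrite('pics/a.png',o)
P=[]
for c in('scene','top'):
    im,d,p=cloud(c)
    m=(abs(p[...,0]-.56)<.2)&(abs(p[...,1])<.2)
    f=im.astype(int)
    cap=m&(p[...,2]>.247)&(p[...,2]<.262)&(f[...,2]-f[...,0]>30); print(c,'cap',cap.sum(),np.median(p[cap],0),np.mean(p[cap],0))
    a=m&(p[...,2]>.233)&(p[...,2]<.248); P.append(p[a])
    hi=m&(p[...,2]>.268)&(p[...,2]<.29); q=p[hi]
    import scipy.cluster.vq as v
    cen,l=v.kmeans2(q[:,:2],3,seed=1,minit='++'); print(cen,np.bincount(l))
np.save('P.npy',np.vstack(P))
q=np.vstack(P)
# fit axis + phase: radial arms, points r 30..107
from scipy.optimize import minimize
def cost(s):
    r=q[:,:2]-s[:2]; rr=np.hypot(*r.T); k=(rr>.03)&(rr<.06)
    th=np.arctan2(r[k,1],r[k,0])-s[2]; e=(th+np.pi/6)%(np.pi/3)-np.pi/6
    return np.mean(np.minimum((rr[k]*np.sin(e))**2,.015**2))
best=min((minimize(cost,[.56,-.003,t],method='Nelder-Mead') for t in np.radians(range(0,60,6))),key=lambda r:r.fun)
print(best.x,np.degrees(best.x[2])%60,best.fun**.5)
E
```

```text
(579, 374, 3)
scene cap 135 [ 0.56075391 -0.01485287  0.25342264] [ 0.56075406 -0.01506076  0.25328614]
[[ 0.62849577 -0.06323277]
 [ 0.57156233  0.07135852]
 [ 0.48270301 -0.04552532]] [30 34 29]
top cap 106 [ 0.56070141 -0.01548208  0.25389932] [ 0.56062102 -0.01503884  0.25412227]
[[ 0.48052835 -0.04753264]
 [ 0.56967089  0.06964473]
 [ 0.62575818 -0.06579422]] [18 18 18]
[ 0.55986409 -0.01326592  0.3986089 ] 22.83860739396431 0.00587150881809344
```

View pics/a.png

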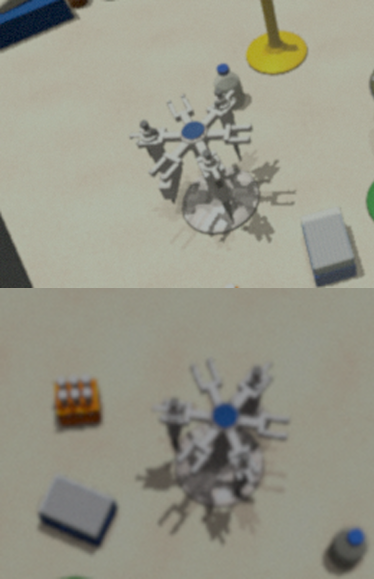

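View pics/top1.png

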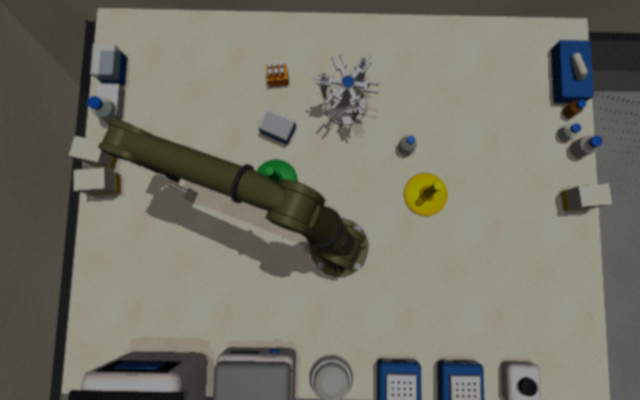

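The scene crop shows the carousel with its cap near scene pixel (193,230), and the top view shows it near (347,80). Three pipettes sit at about -37°, 83° and -158°. I'll check which one is the eight-channel from its low block.

```bash
python3 - <<'E'
from h import *
ax=np.array([.5607,-.0152])
for c in('scene','top'):
    im,d,p=cloud(c); r=p[...,:2]-ax; rr=np.hypot(r[...,0],r[...,1]); 
    for a in(-37,83,-157):
        t=np.radians(a); u=r@[np.cos(t),np.sin(t)]; w=r@[-np.sin(t),np.cos(t)]
        k=(u>.055)&(u<.13)&(abs(w)<.055)&(p[...,2]>.05)&(p[...,2]<.14)
        print(c,a,k.sum(),np.round(np.nanpercentile(w[k],[2,20,50,80,98]),3) if k.any() else '')
im=cv2.imread('pics/scene1.png')[180:320,110:260]; cv2.imwrite('pics/b.png',cv2.resize(im,None,fx=4,fy=4,interpolation=cv2.INTER_CUBIC))
o=monitor.get_obs(); print(o['tool_pos'],np.round(R.from_euler('xyz',o['tool_rot'],degrees=True).as_matrix(),4))
E
```

```text
scene -37 221 [-0.026  0.009  0.03   0.038  0.041]
scene 83 64 [-0.009 -0.005 -0.001  0.003  0.007]
scene -157 33 [-0.007 -0.005 -0.003 -0.002  0.002]
top -37 67 [-0.04  -0.021 -0.009  0.011  0.039]
top 83 19 [0.003 0.005 0.007 0.009 0.011]
top -157 13 [-0.007 -0.006 -0.004 -0.002  0.003]
[0.25420242 0.59821663 0.2415663 ] [[ 0.     -0.9204  0.391 ]
 [ 0.      0.391   0.9204]
 [-1.     -0.      0.    ]]
```

View pics/b.png

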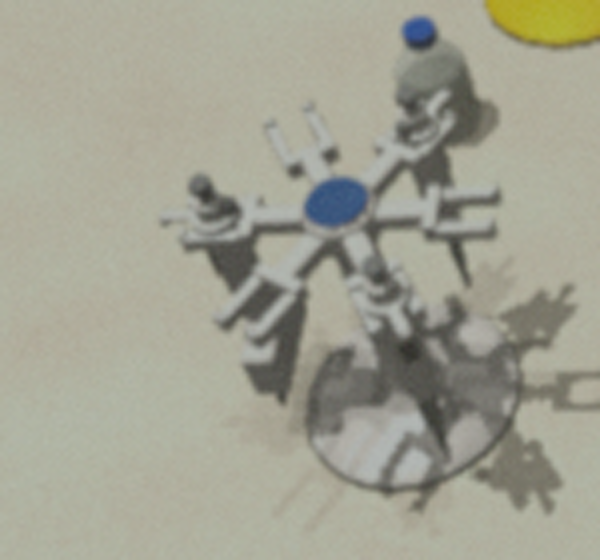

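The eight-channel hangs at -37°: its wide low block is at crop (270,360), and the depth data shows ±40 mm of width there. It needs about 145° clockwise. I'll push bare arm a (at 23°) from its counter-clockwise side, going in at 53°.

Call:
step_arm(
  deltas=[
    [-1,-0.06,0,0,0],
    [-1,-0.125,0,0,0],
    [-1,-0.125,-0.05,-0.032,0],
    [-1,-0.125,-0.1,-0.065,0],
    [-1,-0.125,-0.15,-0.097,0],
    [-1,-0.125,-0.2,-0.129,0],
    [-1,-0.125,-0.25,-0.162,0],
    [-1,-0.125,-0.3,-0.194,0],
    [-1,-0.125,-0.35,-0.226,0],
    [-1,-0.125,-0.4,-0.259,0],
    [-1,-0.125,-0.45,-0.291,0],
    [-1,-0.125,-0.5,-0.323,0],
  ],
)

```text
time_s: 2.5
tool_pos: [0.5889, 0.1039, 0.3669]
tool_rot: [-34.2, 89.9, 32.8]
force: [1.2, 0.6, 0.4]
grip_width: 0.0002
```

Call:
step_arm(
  deltas=[
    [-1,0,-0.045,-0.029,0],
    [-1,0,-0.045,-0.029,0],
    [-1,0,-0.045,-0.029,0],
    [-1,0,-0.045,-0.029,0],
  ],
)

```text
time_s: 3.0
tool_pos: [0.6177, 0.0631, 0.3667]
tool_rot: [21.5, 89.9, 88.7]
force: [0.6, -0.1, -0.0]
grip_width: 0.0004
```

Call:
step_arm(
  deltas=[
    [-1,0.03,0,0.002,0],
    [-1,0.06,0,0.002,0],
    [-1,0.09,0,0.002,0],
    [-1,0.118,0,0.002,0],
    [-1,0.118,0,0.002,0],
  ],
)

```text
time_s: 3.62
tool_pos: [0.6171, 0.0646, 0.2465]
tool_rot: [114.8, 89.7, -178.1]
force: [0.3, -0.2, -0.2]
grip_width: 0.0006
```

```bash
cat > plan.py <<'E'
from h import *
import sys
# usage: plan.py arm_from arm_to deg_per_row  (arm a azimuths); print rows
ax=np.array([.5607,-.0152]); rad=.093
f,t,s=map(float,sys.argv[1:4])
o=monitor.get_obs(); M=R.from_euler('xyz',o['tool_rot'],degrees=True).as_matrix()
def pos(b):
    n=np.array([-np.sin(np.radians(b)),np.cos(np.radians(b)),0])
    h=.019+.015*abs(n@M[:,2])+.0095*abs(n@M[:,1])
    g=np.radians(b)+np.arcsin(h/rad); return ax+rad*np.array([np.cos(g),np.sin(g)]),np.degrees(g)
print(o['tool_pos'],o['force'])
for b in np.arange(f,t-1e-6,-s):
    p,g=pos(b); d=M.T@np.append(p-o['tool_pos'][:2],0); print(b,round(g),np.round(d[1:],3))
E
python3 plan.py 23 -123 4
```

```text
[0.61713181 0.06455916 0.24653196] [ 0.29935615 -0.15968569 -0.19996575]
23.0 46 [-0.013 -0.009]
19.0 42 [-0.018 -0.011]
15.0 38 [-0.024 -0.014]
11.0 34 [-0.029 -0.017]
7.0 30 [-0.035 -0.021]
3.0 26 [-0.04  -0.025]
-1.0 22 [-0.045 -0.03 ]
-5.0 18 [-0.049 -0.035]
-9.0 14 [-0.054 -0.04 ]
-13.0 9 [-0.058 -0.046]
-17.0 5 [-0.061 -0.052]
-21.0 1 [-0.064 -0.058]
-25.0 -3 [-0.067 -0.064]
-29.0 -7 [-0.068 -0.07 ]
-33.0 -11 [-0.07  -0.076]
-37.0 -14 [-0.071 -0.082]
-41.0 -18 [-0.072 -0.088]
-45.0 -22 [-0.072 -0.094]
-49.0 -26 [-0.072 -0.1  ]
-53.0 -30 [-0.071 -0.107]
-57.0 -34 [-0.07  -0.113]
-61.0 -38 [-0.069 -0.119]
-65.0 -42 [-0.067 -0.126]
-69.0 -46 [-0.065 -0.132]
-73.0 -50 [-0.062 -0.138]
-77.0 -55 [-0.058 -0.144]
-81.0 -59 [-0.054 -0.15 ]
-85.0 -63 [-0.05  -0.156]
-89.0 -68 [-0.045 -0.161]
-93.0 -72 [-0.04  -0.166]
-97.0 -77 [-0.034 -0.171]
-101.0 -81 [-0.028 -0.175]
-105.0 -86 [-0.021 -0.178]
-109.0 -91 [-0.014 -0.181]
-113.0 -95 [-0.007 -0.184]
-117.0 -98 [-0.002 -0.185]
-121.0 -102 [ 0.003 -0.187]
```

Call:
step_arm(
  deltas=[
    [-1,0,-0.007,-0.005,0],
    [-1,0,-0.013,-0.009,0],
    [-1,0,-0.018,-0.011,0],
    [-1,0,-0.024,-0.014,0],
    [-1,0,-0.029,-0.017,0],
    [-1,0,-0.035,-0.021,0],
    [-1,0,-0.04,-0.025,0],
    [-1,0,-0.045,-0.03,0],
    [-1,0,-0.049,-0.035,0],
    [-1,0,-0.051,-0.037,0],
  ],
)

```text
time_s: 4.88
tool_pos: [0.6515, 0.0082, 0.2486]
tool_rot: [-116.6, 90.0, -49.7]
force: [-0.7, 1.0, -0.0]
grip_width: 0.0003
```

```bash
python3 plan.py -9 -123 4; python3 - <<'E'
from h import *
im,d,p=cloud('scene'); save(im,'c0.png')
c=cv2.imread('pics/c0.png')[140:320,90:290]; cv2.imwrite('pics/c.png',cv2.resize(c,None,fx=3,fy=3,interpolation=cv2.INTER_CUBIC))
E
```

```text
[0.65154056 0.00818661 0.24861442] [-0.71141149  0.97820431 -0.00248358]
-9.0 14 [-0.    -0.001]
-13.0 9 [-0.004 -0.007]
-17.0 5 [-0.008 -0.013]
-21.0 1 [-0.011 -0.02 ]
-25.0 -3 [-0.013 -0.026]
-29.0 -7 [-0.015 -0.031]
-33.0 -11 [-0.016 -0.037]
-37.0 -14 [-0.018 -0.043]
-41.0 -18 [-0.018 -0.049]
-45.0 -22 [-0.019 -0.055]
-49.0 -26 [-0.018 -0.062]
-53.0 -30 [-0.018 -0.068]
-57.0 -34 [-0.017 -0.074]
-61.0 -38 [-0.016 -0.081]
-65.0 -42 [-0.014 -0.087]
-69.0 -46 [-0.011 -0.093]
-73.0 -50 [-0.008 -0.1  ]
-77.0 -55 [-0.005 -0.106]
-81.0 -59 [-0.001 -0.112]
-85.0 -63 [ 0.003 -0.117]
-89.0 -68 [ 0.008 -0.122]
-93.0 -72 [ 0.014 -0.127]
-97.0 -77 [ 0.019 -0.132]
-101.0 -81 [ 0.025 -0.136]
-105.0 -86 [ 0.032 -0.14 ]
-109.0 -90 [ 0.039 -0.143]
-113.0 -95 [ 0.046 -0.146]
-117.0 -99 [ 0.051 -0.147]
-121.0 -102 [ 0.056 -0.148]
```

View pics/c.png

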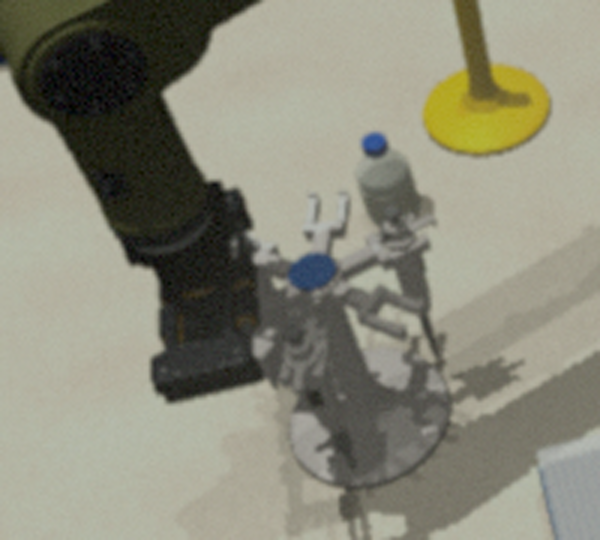

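The crop shows the head turning clockwise with the finger on the arm; the cap is at crop (312,272). The contact force is about 1 N, so I'll carry on along the arc.

Call:
step_arm(
  deltas=[
    [-1,0,-0.004,-0.006,0],
    [-1,0,-0.008,-0.012,0],
    [-1,0,-0.011,-0.019,0],
    [-1,0,-0.013,-0.025,0],
    [-1,0,-0.015,-0.03,0],
    [-1,0,-0.016,-0.036,0],
    [-1,0,-0.018,-0.042,0],
    [-1,0,-0.018,-0.048,0],
    [-1,0,-0.019,-0.054,0],
    [-1,0,-0.018,-0.061,0],
    [-1,0,-0.018,-0.067,0],
    [-1,0,-0.018,-0.069,0],
  ],
)

```text
time_s: 6.42
tool_pos: [0.6407, -0.0623, 0.2486]
tool_rot: [-165.8, 90.0, -98.8]
force: [0.9, 0.8, 0.7]
grip_width: 0.0005
```

```bash
python3 plan.py -53 -123 4; python3 - <<'E'
from h import *
im,d,p=cloud('scene')
for t in('carousel','multichannel','pipette_1'):
    for r in regions_of('scene',t)[:3]:
        q=p[r["pixels"]]; q=q[q[:,2]>.26] if t!='carousel' else q; print(t,round(r["p"],2),r["pixel"],np.nanmedian(q,0).round(3))
E
```

```text
[ 0.64071534 -0.06231751  0.24864418] [0.93623024 0.81434736 0.72497624]
-53.0 -30 [-0.     0.001]
-57.0 -34 [ 0.001 -0.005]
-61.0 -38 [ 0.002 -0.012]
-65.0 -42 [ 0.004 -0.018]
-69.0 -46 [ 0.006 -0.024]
-73.0 -50 [ 0.009 -0.031]
-77.0 -55 [ 0.013 -0.037]
-81.0 -59 [ 0.017 -0.042]
-85.0 -63 [ 0.021 -0.048]
-89.0 -68 [ 0.026 -0.053]
-93.0 -72 [ 0.031 -0.058]
-97.0 -77 [ 0.037 -0.063]
-101.0 -81 [ 0.043 -0.067]
-105.0 -86 [ 0.05  -0.071]
-109.0 -90 [ 0.056 -0.074]
-113.0 -95 [ 0.063 -0.076]
-117.0 -99 [ 0.069 -0.078]
-121.0 -102 [ 0.074 -0.079]
carousel 0.63 [192.7, 233.1] [ 0.565 -0.006  0.241]
multichannel 0.73 [193.8, 212.1] [ 0.532 -0.091  0.275]
pipette_1 0.7 [228.6, 246.8] [0.508 0.054 0.272]
pipette_1 0.56 [175.8, 261.3] [0.645 0.003 0.262]
```

Call:
step_arm(
  deltas=[
    [-1,0,0.001,-0.005,0],
    [-1,0,0.002,-0.012,0],
    [-1,0,0.004,-0.018,0],
    [-1,0,0.006,-0.024,0],
    [-1,0,0.009,-0.031,0],
    [-1,0,0.013,-0.037,0],
    [-1,0,0.017,-0.042,0],
    [-1,0,0.021,-0.048,0],
    [-1,0,0.026,-0.053,0],
    [-1,0,0.031,-0.058,0],
    [-1,0,0.037,-0.063,0],
    [-1,0,0.04,-0.065,0],
  ],
)

```text
time_s: 8.12
tool_pos: [0.5782, -0.1061, 0.2487]
tool_rot: [-64.8, 90.0, 2.2]
force: [1.4, -0.5, -0.3]
grip_width: 0.0007
```

Call:
step_arm(
  deltas=[
    [-1,0,0.006,-0.003,0],
    [-1,0,0.011,-0.006,0],
    [-1,0,0.015,-0.008,0],
    [-1,0,0.019,-0.01,0],
    [-1,0,0.021,-0.01,0],
    [-1,0,0.021,-0.01,0],
    [-1,0,0.021,-0.01,0],
    [-1,0,0.021,-0.01,0],
  ],
)

```text
time_s: 9.12
tool_pos: [0.5555, -0.1066, 0.2484]
tool_rot: [100.2, 90.0, 167.2]
force: [-0.7, 0.4, -0.2]
grip_width: 0.0008
```

```bash
cat > ang.py <<'E'
from h import *
ax=np.array([.5607,-.0152])
for c in('scene','top'):
    im,d,p=cloud(c); save(im,c+'_last.png')
    f=im.astype(int); m=np.hypot(p[...,0]-ax[0],p[...,1]-ax[1])<.14
    cap=m&(p[...,2]>.247)&(p[...,2]<.262)&(f[...,2]-f[...,0]>30)
    print(c,'cap',cap.sum(),np.mean(p[cap],0).round(4))
    r=p[...,:2]-ax; rr=np.hypot(r[...,0],r[...,1]); az=np.degrees(np.arctan2(r[...,1],r[...,0]))
    br=f.min(-1)>90
    k=(rr>.032)&(rr<.058)&(p[...,2]>.233)&(p[...,2]<.248)
    best=max(np.arange(0,60,.25),key=lambda t:np.sum(np.exp(-(((az[k]-t+30)%60-30)/8)**2)))
    print(' arm phase',best,k.sum())
    for t in(0,60,120,180,240,300):
        j=(rr>.06)&(rr<.107)&(abs(p[...,2]-.24)<.008)&(abs((az-t-best+180)%360-180)<16)
        print('  ',t+best,j.sum(),((az[j]-t-best+180)%360-180).mean().round(2) if j.any() else '')
    w=m&(p[...,2]>.05)&(p[...,2]<.125)&(rr>.05)
    for t in('multichannel','pipette_1'):
        for x in regions_of(c,t)[:3]:
            q=p[x["pixels"]]; b=q[(q[:,2]>.06)&(q[:,2]<.12)]; h=q[q[:,2]>.265]
            g=lambda z:(np.median(z,0).round(3),np.degrees(np.arctan2(*(np.mean(z,0)[:2]-ax)[::-1])).round(1),len(z)) if len(z) else ''
            print('  ',t,round(x['p'],2),'top',g(h),'low',g(b))
E
python3 ang.py; python3 plan.py -109 -125 2
```

```text
scene cap 53 [ 0.5611 -0.0074  0.2531]
 arm phase 8.25 323
   8.25 172 0.52
   68.25 138 1.35
   128.25 151 -1.66
   188.25 125 -6.5
   248.25 50 -8.99
   308.25 127 4.65
   multichannel 0.83 top (array([ 0.477, -0.023,  0.278]), np.float64(-174.3), 30) low (array([0.479, 0.01 , 0.103]), np.float64(166.7), 139)
   pipette_1 0.95 top (array([0.594, 0.066, 0.279]), np.float64(67.7), 32) low (array([0.594, 0.067, 0.101]), np.float64(68.1), 20)
   pipette_1 0.55 top (array([ 0.621, -0.042,  0.298]), np.float64(-23.9), 2) low (array([ 0.612, -0.077,  0.094]), np.float64(-50.5), 32)
top cap 63 [ 0.5587 -0.0118  0.2544]
 arm phase 9.5 139
   9.5 64 -1.0
   69.5 75 3.3
   129.5 88 -1.31
   189.5 73 -2.85
   249.5 0 
   309.5 23 6.22
   multichannel 0.47 top (array([ 0.474, -0.024,  0.278]), np.float64(-174.6), 22) low (array([ 0.462, -0.009,  0.104]), np.float64(177.1), 66)
   multichannel 0.44 top (array([ 0.553, -0.033,  0.333]), np.float64(-130.5), 67) low 
   pipette_1 0.71 top (array([0.592, 0.064, 0.279]), np.float64(68.6), 20) low (array([0.588, 0.064, 0.098]), np.float64(71.1), 8)
[ 0.55555259 -0.10671108  0.24852484] [ 0.1402847  -0.76928132  0.139012  ]
-109.0 -90 [-0.005  0.   ]
-111.0 -93 [-0.001 -0.001]
-113.0 -95 [ 0.003 -0.002]
-115.0 -97 [ 0.005 -0.003]
-117.0 -98 [ 0.008 -0.004]
-119.0 -100 [ 0.01  -0.004]
-121.0 -102 [ 0.013 -0.005]
-123.0 -104 [ 0.016 -0.005]
-125.0 -105 [ 0.018 -0.006]
```

Call:
step_arm(
  deltas=[
    [-1,0,0.003,-0.001,0],
    [-1,0,0.006,-0.003,0],
    [-1,0,0.009,-0.004,0],
    [-1,0,0.011,-0.004,0],
    [-1,0,0.011,-0.004,0],
    [-1,0,0,0.004,0],
    [-1,-0.05,-0.002,0.004,0],
    [-1,-0.11,-0.002,0.004,0],
    [-1,-0.11,0.05,-0.02,0],
    [-1,-0.11,0.1,-0.05,0],
  ],
)

```text
time_s: 10.68
tool_pos: [0.4442, -0.1132, 0.3591]
tool_rot: [-135.4, 89.9, -68.3]
force: [0.2, 0.2, 1.4]
grip_width: 0.0007
```

```bash
python3 - <<'E'
from h import *
o=monitor.get_obs(); print(o['tool_pos'],np.round(R.from_euler('xyz',o['tool_rot'],degrees=True).as_matrix(),2).tolist())
E
```

```text
[ 0.44415652 -0.11317921  0.35914191] [[0.0, -0.92, 0.39], [-0.0, 0.39, 0.92], [-1.0, -0.0, -0.0]]
```

Call:
step_arm(
  deltas=[
    [-1,0,-0.022,-0.05,0],
    [-1,0,-0.044,-0.1,0],
    [-1,0,-0.066,-0.15,0],
    [-1,0,-0.088,-0.2,0],
    [-1,0,-0.11,-0.26,0],
    [-1,0,-0.11,-0.26,0],
  ],
)

```text
time_s: 11.42
tool_pos: [0.4416, -0.4008, 0.3573]
tool_rot: [150.4, 89.7, -143.1]
force: [0.5, 0.7, 1.0]
grip_width: 0.0004
```

```bash
sed -i 's/ax=np.array.*/ax=np.array([.560,-.0137])/' ang.py plan.py; python3 ang.py; python3 - <<'E'
from h import *
s=cv2.imread('pics/scene_last.png')[140:320,90:290]; t=cv2.imread('pics/top_last.png')[30:150,270:430]
s=cv2.resize(s,(400,360),interpolation=cv2.INTER_CUBIC); t=cv2.resize(t,(400,300)); t=cv2.copyMakeBorder(t,0,60,0,0,cv2.BORDER_CONSTANT)
cv2.imwrite('pics/d.png',np.hstack([s,t]))
E
```

```text
scene cap 137 [ 0.5608 -0.0147  0.2532]
 arm phase 0.0 335
   0.0 169 0.27
   60.0 151 1.89
   120.0 162 -1.0
   180.0 133 -5.45
   240.0 108 -0.54
   300.0 139 3.5
   multichannel 0.9 top (array([ 0.476, -0.012,  0.278]), np.float64(179.0), 30) low (array([0.483, 0.022, 0.103]), np.float64(161.7), 153)
   pipette_1 0.77 top (array([ 0.602, -0.086,  0.278]), np.float64(-60.2), 31) low (array([ 0.603, -0.083,  0.098]), np.float64(-58.8), 43)
   pipette_1 0.56 top (array([0.605, 0.061, 0.278]), np.float64(58.9), 31) low (array([0.604, 0.061, 0.097]), np.float64(59.5), 35)
top cap 104 [ 0.5606 -0.0151  0.2542]
 arm phase 59.75 191
   59.75 68 3.48
   119.75 83 0.92
   179.75 81 0.13
   239.75 84 -0.64
   299.75 80 -3.57
   359.75 73 0.02
   multichannel 0.67 top  low (array([0.448, 0.244, 0.083]), np.float64(113.3), 699)
   multichannel 0.62 top (array([ 0.472, -0.012,  0.279]), np.float64(179.4), 19) low (array([ 0.463, -0.013,  0.11 ]), np.float64(179.4), 88)
   pipette_1 0.71 top (array([0.599, 0.058, 0.278]), np.float64(60.4), 23) low (array([0.601, 0.057, 0.105]), np.float64(60.4), 5)
   pipette_1 0.64 top (array([ 0.598, -0.087,  0.278]), np.float64(-62.6), 16) low (array([ 0.597, -0.083,  0.119]), np.float64(-61.9), 2)
```

View pics/d.png

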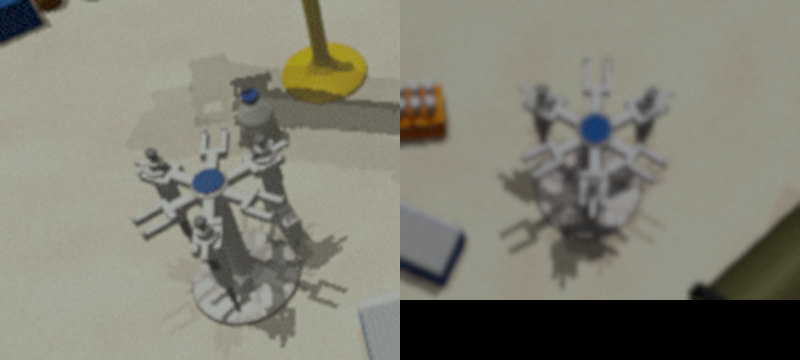

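The eight-channel hangs at the front: top of its plunger at crop (205,225) in the scene view and (595,180) in the top view. It sits at about 179.3°, against 178.6° for pointing straight at the base. All three pipettes hang at their former height, the bystanders haven't moved, and the arm is clear.

```bash
python3 -c "
from cell import env
print(env.sign_off())"
```

```text
the job is handed in; nothing more can be done
None
```

The eight-channel pipette now hangs at the front of the carousel, pointing at the robot, and the job is handed in at about 11.5 s of the 48 s allowed. I turned the head about 144° clockwise by pushing the side of the bare arm next to it (`bare_arm_a`) with the closed fingertips. Force readings between moves stayed below 2 N. I then lifted off and moved the arm well away.

**Direction:** the eight-channel is at about 179.3°, against 178.6° for straight at the robot's base. Single estimates from the two cameras ranged from about 178.8° to 180°. The stand's own front may differ from the base direction by up to 3°, and I could not measure that.

**Pipettes:** all three still hang at their former height, with plunger tops at about 0.278 m.

**Bystanders:** the tip box, bottle and tube rack look unmoved in the final picture. I did not measure their positions again.

**Disagreements:** the detector's top-view candidate for the eight-channel with the highest score was the tip box, so I ignored it. Part of the eight-channel's lower block seen from the side gave a skewed angle of about 162° because only one side was visible. I used the plungers and arms instead.

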